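# Lay out the tea and rice tray

### The job

Lay out the tray for tea and rice: stand the teacup on the middle of the round cork coaster and put the lid on the cup, seated in its mouth, and stand the metal sesame shaker upright on the tray halfway between the coaster and the rice bowl. Lay the wooden rice spatula flat on the middle of the long white spatula rest, lined up lengthwise with it. Leave the rice bowl where it stands, and let go of everything.

Things in the scene. Friction and masses are not known exactly. Their poses are not given: they have to be found in the camera images.
- cup_center (a point): White ceramic teacup without a handle, a plain open cylinder 62 mm in diameter (54 mm at the foot) and 70 mm high, wall 4 mm, mouth 54 mm wide; stands upright on the counter at the start. The point is on its axis half-way up, 35 mm above its foot; z up.
- lid_knob (a point): Knob of the cup's white ceramic lid: a disc 68 mm in diameter, 5 mm thick, with a round knob 20 mm in diameter, 18 mm high on top and under it a tapered plug 47 mm in diameter, 6 mm deep that drops into the cup's mouth. Starts plug down on the counter. The point is the knob's middle, 20 mm above the plug's underside, 9 mm above the disc; on the closed cup, 49 mm above the cup's point. z up.
- shaker_center (a point): Metal sesame shaker, a closed upright cylinder 44 mm in diameter with a dark domed cap 46 mm in diameter, 88 mm high in all; the only tall narrow metal thing beside the tray. The point is on its axis half-way up, 44 mm above its foot; z up.
- spatula_neck (a point): Flat wooden rice spatula lying on the counter, 200 mm long: straight handle 22 mm wide, 12 mm thick from x = -105 to +25 mm, rounded blade 56 mm wide, 8 mm thick from x = +20 to +95 mm. The point is at x = 0 on the handle just before the blade, near the balance point, 6 mm above the underside. x points along it to the blade, z up.
- coaster: Round cork coaster 100 mm in diameter and 8 mm thick, fixed on the tray on one side of the tray's middle (to the left or to the right). Origin at the centre of its underside (12 mm above the counter; its top is 20 mm above the counter).
- bowl: Blue-glazed ceramic rice bowl, empty, 116 mm across the rim and 60 mm high, standing loose on the tray on the side opposite the coaster, its centre 240 mm from the coaster's centre. Origin at the centre of its foot.
- tray: Flat dark wooden serving tray, a board 380 mm long (y), 150 mm wide (x) and 12 mm thick, fixed on the counter. Origin at the centre of its underside, on the counter, exactly half-way between the centres of coaster and bowl, which lie 120 mm to either side of it along the tray's y. x points roughly away from the robot.
- rest: Long flat white ceramic spatula rest, 230 mm long (x), 75 mm wide (y) and 10 mm thick, rounded at the edges and without a rim, fixed on the counter at the left or right of the tray; the spatula starts on the opposite side. Origin at the centre of its underside, on the counter.

How it is judged:
By the outcome, as a careful person would: the job done as asked, in the order asked, and still so for the second after the job is handed in, with the robot touching nothing.
It also fails if it takes over 115 s, if anything falls off the work surface, if the arm or the gripper's body presses on something with over 40 N, if the wrist force passes 120 N, or if a joint passes its speed limit or range.

### The arm

A 6-joint arm with a two-finger parallel gripper is mounted at the origin on the work surface. World frame = base frame: x ahead of the robot, y to its left, z up, the work surface at z = 0. Lengths are in m, angles in rad, forces in N, time in s.
With the tool pointing down it reaches from about 0.375 to 0.975 m from the base axis. Payload 3.8 kg.
Tool frame: the origin (TCP) lies on the centre line of the jaws, within the pads' length; the fingertips stand 17 mm ahead of it and the grasp point (between the pads) lies 2 mm behind it (bot.tip_extent is the distance from the TCP to the fingertips, in m); z points along the fingers, y is the line along which they close (so a half turn about z gives the same grasp; the last joint's range is limited). The gripper opens to 85 mm and grips with 20 to 120 N. Pads are 22 mm wide; open, the fingers measure 114 mm over their backs; the gripper's body (76 mm by 85 mm) begins 54 mm behind the grasp point. The pads swing forward as they close: fully open they stand 13 mm farther back than shut.
Start: joints at [-1.291, 0.264, 1.604, -0, 1.274, -0.037], TCP at [0.21, -0.641, 0.248] pointing down, gripper open.
Joint ranges: [-2.63, 2.63], [-0.94, 2.18], [0.31, 2.57], [-1.31, 4.45], [0, 2.66], [-2.55, 2.55]. Speed limits (rad/s): [2.57, 2.57, 3.14, 3.14, 3.14, 3.14].

### API

Orientations are given as a rotation vector (axis times angle).
In Python, from workcell import readout, read_camera, finish_job, bot gives the robot as it stands.
- The arm moves only by the tool jog_arm, never from a script. Its argument "deltas" is one flat list of numbers, 7 for each row, row after row: the shift along the tool's x, y, z in m, then the turn, a rotation vector about the tool's x, y, z in degrees, then the gripper command: -1 is shut, 1 is fully open, values between are in proportion. A call has 1 to 8 rows; each row is the pose to reach, as a shift and turn from the pose commanded when the call began, along the tool's axes at that moment; what a row does not reach only later rows make up. A row lasts 1/10 s, in which the tool goes at most 50 mm and 8.59 degrees, less where a joint would pass 70% of its speed; a pose out of reach is approached as far as the arm can. A call with a gripper value outside its range is refused whole. The fingers move at their own pace and stop on an object; "squeeze" is the grip in N (left out, the last holds). Time passes only in rows, so rows that repeat a pose let the fingers close. It gives the time, the measured TCP pose, the force, the opening and the grip force at its end, in the units of the state.
- readout.read_state(): the state, without advancing time (a new reading comes with each control period).
- read_camera(name): name is "side" or "top"; returns a dict with "color" (480x640x3 uint8, blue, green, red), "fx", "fy", "cx", "cy" (pixels), "origin" and "attitude" of the camera in the world. Camera axes: x right, y down, z forward; pixel columns grow to the right and rows downward; lengths in m; the calibration is good to about 2 mm. A picture is of the moment at which its call begins. There is no depth.
- finish_job(): hands the job in; it is judged then, once.
The state is a dict: "time": time; "q": joint angles; "joint_vel": joint speeds; "joint_torque": joint torques, N m; "tool_pos": TCP position; "tcp_rot": TCP orientation; "wrist_force": force on the tool from outside, world axes, zero at the start; "torque": the same for the moment, N m; "width": opening from 0.0 (shut) to 1.0 (fully open); "grip_force": force on a finger pad.
Only numpy, scipy, OpenCV 4.12 (cv2) and the standard library are available. Lean on these libraries where they do the work, as an engineer would, in place of code of your own. Each camera call takes 0.05 s, during which the arm holds its last target. There are 200 camera calls.

## Working session

There is one attempt and no reset: what is moved stays moved. The work goes in short steps, Python scripts to look and compute and a tool call to move; the robot and the scene stay as the last step left them, time stands still between calls to the robot, and variables do not carry over. Pictures are saved under pics/ and viewed, at most 16 in all, crops included, and the job is handed in when it is done.

Besides the shell and the picture viewer there is one more tool, called after "Request:" by a JSON object that holds its "name" and its "arguments", one argument or row to a line. jog_arm: Moves the arm, as the interface text tells. Its arguments: {"type":"object","properties":{"deltas":{"type":"array"},"squeeze":{"type":"number"}},"required":["deltas"]}

```bash
mkdir -p pics; ls; python3 - <<'E'
from workcell import readout, read_camera, bot
import cv2
print(readout.read_state()); print([a for a in dir(bot) if a[0]!='_'])
for n in("top","side"):
    c=read_camera(n); cv2.imwrite(f"pics/{n}0.png",c["color"]); print({k:v for k,v in c.items() if k!="color"})
E
```

```text
pics
{'time': 0.0, 'q': array([-1.29093371e+00,  2.64813477e-01,  1.60542704e+00, -5.16468103e-06,
        1.27372018e+00, -3.68874986e-02]), 'joint_vel': array([-0.00061522,  0.00065482, -0.00084643, -0.00198486, -0.00038128,
       -0.00054774]), 'joint_torque': array([ 3.52086863e-05, -5.15103829e+01, -3.67311358e+01, -4.68136386e-04,
        1.30064061e-02,  1.45961485e-05]), 'tool_pos': array([ 0.21005292, -0.64072039,  0.24689272]), 'tcp_rot': array([-3.09995420e+00, -4.95104267e-01,  4.58143770e-04]), 'wrist_force': array([ 0.33911229, -0.3133295 ,  0.67720479]), 'torque': array([-0.01257102, -0.04464643, -0.01826322]), 'grip_force': 0.0, 'width': 1.0017808590554673}
['MotionError', 'tip_extent']
{'fx': 613.338066764823, 'fy': 613.338066764823, 'cx': 316.3124911026439, 'cy': 242.76215351799345, 'origin': array([0.35013775, 0.00457167, 1.2111851 ]), 'attitude': array([-2.12079126,  2.13947965, -0.1774351 ])}
{'fx': 539.0499638194833, 'fy': 539.0499638194833, 'cx': 322.54863967993583, 'cy': 246.04314619036543, 'origin': array([ 0.61492204, -1.04470032,  0.77909727]), 'attitude': array([-2.17443721, -0.07613884,  0.01146737])}
```

View pics/top0.png

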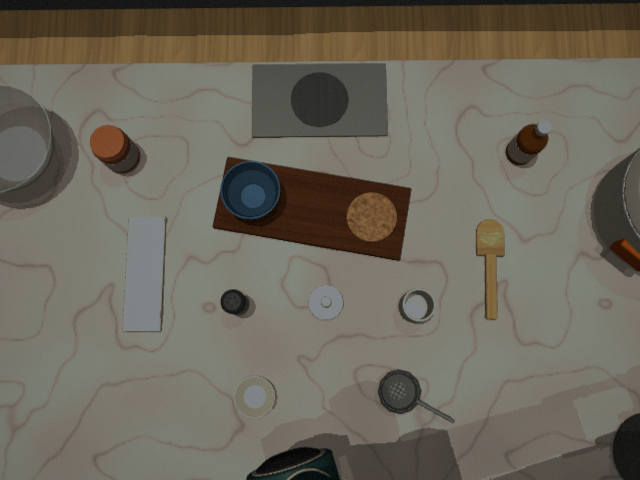

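View pics/side0.png

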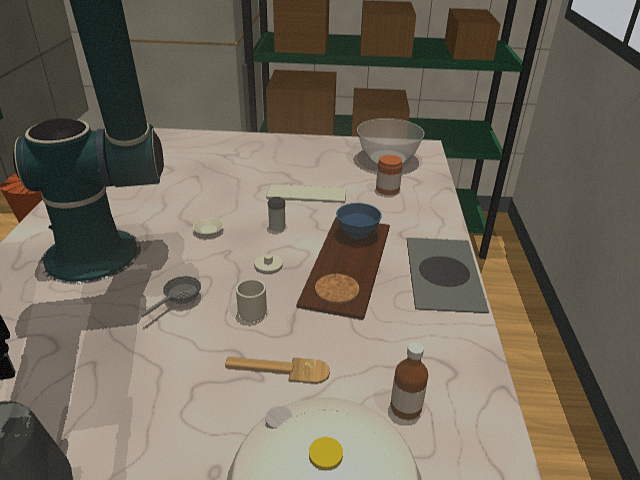

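The top view (image up = +x, left = +y) shows the bowl at (250,190), coaster (372,217), shaker (234,302), lid (326,302), cup (417,306), spatula (490,270) with its blade up, and the rest at (145,274).

```bash
cat > h.py <<'E'
import numpy as np, cv2
from scipy.spatial.transform import Rotation as R
from workcell import readout, read_camera, bot
def ray(c,px):
    px=np.atleast_2d(px).astype(float)
    d=np.c_[(px[:,0]-c["cx"])/c["fx"],(px[:,1]-c["cy"])/c["fy"],np.ones(len(px))]
    return R.from_rotvec(c["attitude"]).apply(d)
def plane(c,px,z):
    d=ray(c,px); o=c["origin"]; return o+d*((z-o[2])/d[:,2])[:,None]
def proj(c,p):
    q=R.from_rotvec(c["attitude"]).inv().apply(np.atleast_2d(p)-c["origin"])
    return np.c_[c["fx"]*q[:,0]/q[:,2]+c["cx"],c["fy"]*q[:,1]/q[:,2]+c["cy"]]
def blob(m,roi):
    x0,y0,x1,y1=roi; k=np.zeros_like(m); k[y0:y1,x0:x1]=m[y0:y1,x0:x1]
    cs,_=cv2.findContours(k,cv2.RETR_EXTERNAL,cv2.CHAIN_APPROX_NONE)
    return max(cs,key=cv2.contourArea)[:,0,:]
def rect(P):  # world xy points -> centre, (long,short), heading of long axis deg in (-90,90]
    (c,s,a)=cv2.minAreaRect((P[:,:2]*1000).astype(np.float32))
    if s[0]<s[1]: s=s[::-1]; a+=90
    return np.round(c,1),np.round(s,1),round((a+90)%180-90,2)
def go(xyz,yaw=None):
    """tool-frame shift and turn from the present pose to TCP xyz, tool down, closing axis (tool y) at yaw deg"""
    s=readout.read_state(); r=R.from_rotvec(s["tcp_rot"]); M=r.as_matrix()
    y=np.degrees(np.arctan2(M[1,1],M[0,1])); print("pos",s["tool_pos"].round(4),"yaw",y.round(2),"t",round(s["time"],1))
    t=y if yaw is None else y+(yaw-y+90)%180-90
    a=np.radians(t); Y=np.array([np.cos(a),np.sin(a),0]); Z=np.array([0,0,-1.]); T=R.from_matrix(np.c_[np.cross(Y,Z),Y,Z])
    print("shift",r.inv().apply(np.array(xyz)-s["tool_pos"]).round(4),"turn",np.degrees((r.inv()*T).as_rotvec()).round(2),"q6",s["q"][5].round(2))
E
cat > m.py <<'E'
from h import *
c=read_camera("top"); im=c["color"]; hsv=cv2.cvtColor(im,cv2.COLOR_BGR2HSV)
H,S,V=[hsv[...,i].astype(int) for i in range(3)]
def M(b): return cv2.morphologyEx((b*255).astype(np.uint8),cv2.MORPH_OPEN,np.ones((3,3)))
vis=im.copy()
items={"coaster":(M((S>80)&(V>95)),(335,185,405,250),.020),
"bowl":(M((H>90)&(H<125)&(S>80)),(210,150,290,230),.072),
"tray":(M((S>110)&(V<95)|(S>80)),(205,150,418,265),.012),
"rest":(M((S<22)&(V>150)),(110,205,180,340),.010),
"lid":(M((S<22)&(V>150)),(300,275,352,330),.009),
"cup":(M((S<22)&(V>150)|(V<110)),(390,280,445,330),.070),
"shaker":(M(V<70),(212,282,255,322),.075),
"spat":(M(S>70),(465,210,515,330),.010)}
for k,(m,roi,z) in items.items():
    b=blob(m,roi); P=plane(c,b,z); (cx,cy),r=cv2.minEnclosingCircle((P[:,:2]*1000).astype(np.float32))
    print(k,"circ",round(cx,1),round(cy,1),round(r,1),"rect",*rect(P)); cv2.drawContours(vis,[b[:,None]],-1,(0,0,255),1)
print(bot.tip_extent)
cv2.imwrite("pics/v1.png",cv2.resize(vis[140:340,100:520],None,fx=1.9,fy=1.9,interpolation=cv2.INTER_NEAREST))
E
python3 m.py
```

```text
coaster circ 607.6 -100.6 49.5 rect [ 607.7 -100.8] [97.3 95.4] 89.45
bowl circ 651.3 135.3 57.6 rect [651.6 135.1] [112.6 111.3] 0.12
tray circ 628.5 17.7 201.3 rect [628.9  17.8] [377.8 149.9] 79.36Traceback (most recent call last):
  File "m.py", line 15, in <module>
    b=blob(m,roi); P=plane(c,b,z); (cx,cy),r=cv2.minEnclosingCircle((P[:,:2]*1000).astype(np.float32))
  File "h.py", line 16, in blob
    return max(cs,key=cv2.contourArea)[:,0,:]
           ~~~^^^^^^^^^^^^^^^^^^^^^^^^
ValueError: max() iterable argument is empty
```

```bash
python3 - <<'E'
import cv2
h=cv2.cvtColor(cv2.imread("pics/top0.png"),cv2.COLOR_BGR2HSV)
for n,x,y in [("rest",145,270),("bg",190,270),("lid",315,302),("knob",326,300),("bg",360,300),("cuprim",402,300),("cupin",418,307),("cupwall",410,318),("bg",450,310),("shadow",340,322)]: print(n,h[y,x])
E
```

```text
rest [105  15 136]
bg [ 38  24 130]
lid [ 99  13 136]
knob [107  13 139]
bg [ 17  31 130]
cuprim [23 35 65]
cupin [101  15 137]
cupwall [ 70   8 100]
bg [ 23  24 128]
shadow [ 19  34 127]
```

```bash
python3 - <<'E'
s=open("m.py").read()
s=s.replace("M((S<22)&(V>150)|(V<110))","M((D>-4)|(V<60))").replace("M((S<22)&(V>150))","M(D>-2)").replace("def M","D=im[...,0].astype(int)-im[...,2]\ndef M",1)
open("m.py","w").write(s)
E
python3 m.py
```

```text
coaster circ 607.6 -100.6 49.5 rect [ 607.7 -100.9] [97.4 95.4] 89.45
bowl circ 651.5 135.1 57.6 rect [651.7 135.1] [112.4 111.5] -0.54
tray circ 628.5 17.7 201.3 rect [628.9  17.8] [377.8 149.9] 79.36
rest circ 501.3 349.3 116.1 rect [501.6 350.2] [222.5  70.4] -0.49
lid circ 440.0 -7.8 33.2 rect [439.8  -7.8] [64.6 62.5] 89.49
cup circ 429.4 -180.0 28.7 rect [ 427.  -180.2] [53.  46.2] -40.03
shaker circ 435.3 161.3 27.2 rect [435.4 161.3] [50.5 46.2] 89.51
spat circ 503.0 -334.6 99.5 rect [ 503.1 -332.8] [198.9  55.4] -3.01
0.017
```

View pics/v1.png

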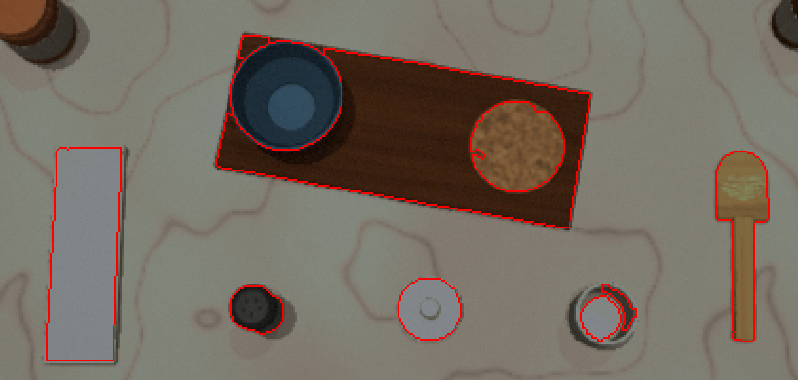

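```bash
python3 - <<'E'
from h import *
c=read_camera("top"); g=cv2.cvtColor(c["color"],cv2.COLOR_BGR2GRAY)
tiles=[]
for n,(x0,y0),z,r in [("cup",(390,280),.070,.031),("shaker",(210,277),.080,.023)]:
    k=6; t=cv2.resize(cv2.equalizeHist(g[y0:y0+50,x0:x0+54]),None,fx=k,fy=k,interpolation=cv2.INTER_CUBIC); t=cv2.GaussianBlur(t,(9,9),0)
    R0=613.3*r/(1.211-z)*k
    h=cv2.HoughCircles(t,cv2.HOUGH_GRADIENT,1,8,param1=80,param2=10,minRadius=int(R0*.93),maxRadius=int(R0*1.07))[0][:2]
    v=cv2.cvtColor(t,cv2.COLOR_GRAY2BGR)
    for i,(a,b,rr) in enumerate(h):
        px=((a+.5)/k-.5+x0,(b+.5)/k-.5+y0); print(n,R0,rr,px,plane(c,px,z)[0].round(4)); cv2.circle(v,(int(a),int(b)),int(rr),((0,0,255),(255,0,0))[i],1)
    tiles.append(v)
cv2.imwrite("pics/v2.png",np.hstack(tiles))
E
```

```text
cup 99.97703768624015 97.7 (np.float32(418.66666), np.float32(304.33334)) [ 0.4293 -0.1799  0.07  ]
cup 99.97703768624015 104.3 (np.float32(419.83334), np.float32(303.16666)) [ 0.4315 -0.1821  0.07  ]
shaker 74.83236074270556 78.3 (np.float32(231.83333), np.float32(301.33334)) [0.4371 0.1655 0.08  ]
shaker 74.83236074270556 78.3 (np.float32(232.83333), np.float32(300.33334)) [0.4389 0.1637 0.08  ]
```

View pics/v2.png

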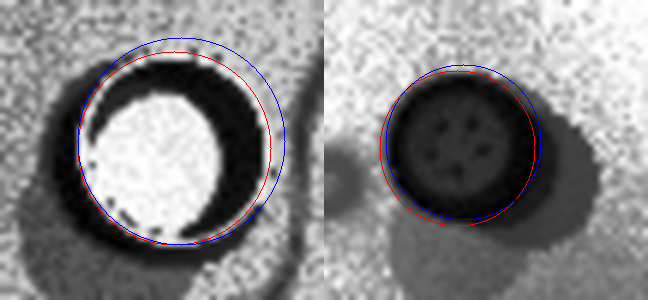

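```bash
python3 - <<'E'
from h import *
go([.4293,-.1799,.20],-10)
E
```

```text
pos [ 0.2102 -0.6411  0.2476] yaw -71.85 t 0.2
shift [ 0.3519 -0.3699  0.048 ] turn [-6.000e-02 -4.000e-02 -6.185e+01] q6 -0.04
```

Request:
{"name": "jog_arm", "arguments": {
  "deltas": [0.352, -0.37, 0.048, 0, 0, -62, 1, 0.352, -0.37, 0.048, 0, 0, -62, 1, 0.352, -0.37, 0.048, 0, 0, -62, 1, 0.352, -0.37, 0.048, 0, 0, -62, 1, 0.352, -0.37, 0.048, 0, 0, -62, 1, 0.352, -0.37, 0.048, 0, 0, -62, 1, 0.352, -0.37, 0.048, 0, 0, -62, 1, 0.352, -0.37, 0.048, 0, 0, -62, 1],
  "squeeze": 40
}}

```text
time: 1.05
tool_pos: [0.3816, -0.2799, 0.2109]
tcp_rot: [2.4, 2.026, 0.0]
wrist_force: [0.3, 0.3, 0.2]
width: 0.999
grip_force: 0.0
```

```bash
python3 - <<'E'
from h import *
go([.4293,-.1799,.15],-10)
E
```

```text
pos [ 0.3816 -0.2799  0.2109] yaw -9.66 t 1.1
shift [0.1066 0.0302 0.0609] turn [0.04 0.02 0.34] q6 -0.52
```

Request:
{"name": "jog_arm", "arguments": {
  "deltas": [0.107, 0.03, 0.061, 0, 0, 0, 1, 0.107, 0.03, 0.061, 0, 0, 0, 1, 0.107, 0.03, 0.061, 0, 0, 0, 1, 0.107, 0.03, 0.061, 0, 0, 0, 1, 0.107, 0.03, 0.061, 0, 0, 0, 1]
}}

```text
time: 1.55
tool_pos: [0.4291, -0.1812, 0.1498]
tcp_rot: [-2.402, -2.025, 0.001]
wrist_force: [0.8, -0.0, 0.5]
width: 0.997
grip_force: 0.0
```

```bash
python3 - <<'E'
from h import *
go([.4293,-.1799,.043],-10)
c=read_camera("side"); cv2.imwrite("pics/s1.png",cv2.resize(c["color"][150:390,130:450],None,fx=2,fy=2))
E
```

```text
pos [ 0.4291 -0.1812  0.1498] yaw -9.74 t 1.6
shift [1.400e-03 1.000e-04 1.068e-01] turn [-0.03  0.02  0.26] q6 -0.28
```

View pics/s1.png

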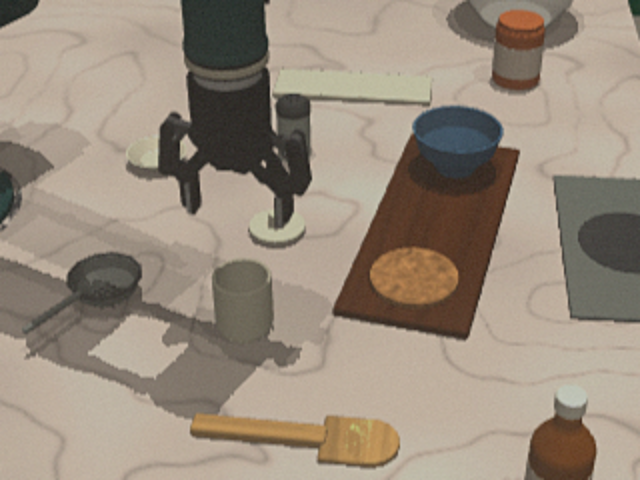

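The jaws (crop x 185 and 285) straddle the cup at crop (243,300). Descending and closing.

Request:
{"name": "jog_arm", "arguments": {
  "deltas": [0.001, 0, 0.04, 0, 0, 0, 1, 0.001, 0, 0.08, 0, 0, 0, 1, 0.001, 0, 0.107, 0, 0, 0, 1, 0.001, 0, 0.107, 0, 0, 0, 0.3, 0.001, 0, 0.107, 0, 0, 0, 0.3, 0.001, 0, 0.107, 0, 0, 0, 0.3, 0.001, 0, 0.107, 0, 0, 0, 0.3, 0.001, 0, 0.107, 0, 0, 0, 0.3],
  "squeeze": 35
}}

```text
time: 2.4
tool_pos: [0.4304, -0.1811, 0.0443]
tcp_rot: [2.402, 2.021, 0.002]
wrist_force: [0.2, -0.2, -1.0]
width: 0.731
grip_force: 38.4
```

Request:
{"name": "jog_arm", "arguments": {
  "deltas": [0, 0, 0, 0, 0, 0, -0.2, 0, 0, 0, 0, 0, 0, -0.2, 0, 0, 0, 0, 0, 0, -0.2, 0, 0, 0, 0, 0, 0, -0.2]
}}

```text
time: 2.8
tool_pos: [0.4295, -0.1805, 0.0432]
tcp_rot: [2.404, 2.023, 0.0]
wrist_force: [0.2, 0.2, 2.1]
width: 0.729
grip_force: 38.7
```

```bash
python3 - <<'E'
from h import *
go([.6076,-.1006,.15],-10)
E
```

```text
pos [ 0.4295 -0.1805  0.0432] yaw -9.84 t 2.8
shift [ 0.1091  0.1619 -0.1068] turn [0.02 0.01 0.16] q6 -0.28
```

Request:
{"name": "jog_arm", "arguments": {
  "deltas": [0, 0, -0.03, 0, 0, 0, -0.2, 0, 0, -0.07, 0, 0, 0, -0.2, 0.02, 0.03, -0.1, 0, 0, 0, -0.2, 0.045, 0.067, -0.107, 0, 0, 0, -0.2, 0.07, 0.104, -0.107, 0, 0, 0, -0.2, 0.095, 0.141, -0.107, 0, 0, 0, -0.2, 0.109, 0.162, -0.107, 0, 0, 0, -0.2, 0.109, 0.162, -0.107, 0, 0, 0, -0.2]
}}

```text
time: 3.6
tool_pos: [0.6106, -0.0991, 0.1496]
tcp_rot: [2.401, 2.025, 0.002]
wrist_force: [-0.5, -0.2, -1.5]
width: 0.726
grip_force: 39.4
```

Request:
{"name": "jog_arm", "arguments": {
  "deltas": [0, 0, 0, 0, 0, 0, -0.2, 0, 0, 0, 0, 0, 0, -0.2]
}}

```text
time: 3.8
tool_pos: [0.6062, -0.101, 0.1491]
tcp_rot: [-2.403, -2.021, 0.002]
wrist_force: [-0.3, 0.4, -1.6]
width: 0.73
grip_force: 39.4
```

```bash
python3 - <<'E'
from h import *
go([.6073,-.1005,.0645],-10)
c=read_camera("side"); cv2.imwrite("pics/s2.png",cv2.resize(c["color"][170:330,200:420],None,fx=2,fy=2))
E
```

```text
pos [ 0.6062 -0.101   0.1491] yaw -9.86 t 3.8
shift [0.0007 0.0012 0.0846] turn [-0.12  0.01  0.14] q6 -0.03
```

View pics/s2.png

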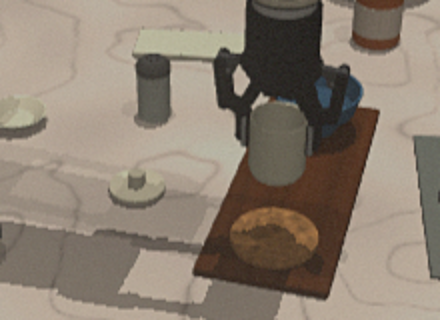

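The cup (crop (278,145)) hangs upright in the jaws above the coaster (crop (275,238)). Lowering with a gentle finish.

Request:
{"name": "jog_arm", "arguments": {
  "deltas": [0.001, 0.001, 0.04, 0, 0, 0, -0.2, 0.001, 0.001, 0.07, 0, 0, 0, -0.2, 0.001, 0.001, 0.079, 0, 0, 0, -0.2, 0.001, 0.001, 0.082, 0, 0, 0, -0.2, 0.001, 0.001, 0.084, 0, 0, 0, -0.2, 0.001, 0.001, 0.0855, 0, 0, 0, -0.2, 0.001, 0.001, 0.0855, 0, 0, 0, -0.2]
}}

```text
time: 4.55
tool_pos: [0.6098, -0.1002, 0.0659]
tcp_rot: [2.402, 2.021, 0.003]
wrist_force: [-0.8, -0.1, -0.8]
width: 0.733
grip_force: 39.4
```

Request:
{"name": "jog_arm", "arguments": {
  "deltas": [0, 0, 0, 0, 0, 0, -0.2, 0, 0, 0.001, 0, 0, 0, -0.2, 0, 0, 0.001, 0, 0, 0, -0.2]
}}

```text
time: 4.85
tool_pos: [0.6088, -0.0999, 0.0636]
tcp_rot: [2.404, 2.023, 0.0]
wrist_force: [-0.4, 0.4, -1.6]
width: 0.727
grip_force: 39.4
```

```bash
python3 - <<'E'
from h import *
go([.6073,-.1005,.0645],-10)
print(readout.read_state()["wrist_force"])
E
```

```text
pos [ 0.6088 -0.0999  0.0636] yaw -9.84 t 4.8
shift [-0.0008 -0.0014 -0.0009] turn [0.02 0.   0.16] q6 -0.03
[-0.38763558  0.4364368  -1.55785895]
```

Request:
{"name": "jog_arm", "arguments": {
  "deltas": [-0.001, -0.001, 0, 0, 0, 0, -0.2, -0.001, -0.001, 0.0005, 0, 0, 0, -0.2, -0.001, -0.001, 0.001, 0, 0, 0, -0.2, -0.001, -0.001, 0.001, 0, 0, 0, -0.2]
}}

```text
time: 5.25
tool_pos: [0.6074, -0.1008, 0.0632]
tcp_rot: [-2.404, -2.023, 0.001]
wrist_force: [-3.4, 0.4, 5.2]
width: 0.727
grip_force: 39.9
```

Request:
{"name": "jog_arm", "arguments": {
  "deltas": [0, 0, 0, 0, 0, 0, 1, 0, 0, 0, 0, 0, 0, 1, 0, 0, 0, 0, 0, 0, 1, 0, 0, -0.03, 0, 0, 0, 1, 0, 0, -0.07, 0, 0, 0, 1, 0, 0, -0.11, 0, 0, 0, 1, 0, 0, -0.11, 0, 0, 0, 1]
}}

```text
time: 5.95
tool_pos: [0.6122, -0.1017, 0.1799]
tcp_rot: [2.396, 2.016, 0.013]
wrist_force: [0.8, 0.4, 1.0]
width: 1.0
grip_force: 0.0
```

```bash
python3 - <<'E'
from h import *
go([.440,-.0078,.12],-10)
E
```

```text
pos [ 0.6122 -0.1017  0.1799] yaw -9.84 t 6.0
shift [ 0.0631 -0.1865  0.0574] turn [0.74 0.02 0.16] q6 -0.03
```

Request:
{"name": "jog_arm", "arguments": {
  "deltas": [0.02, -0.06, 0, 0, 0, 0, 1, 0.04, -0.12, 0.02, 0, 0, 0, 0.5, 0.063, -0.185, 0.058, 0, 0, 0, 0, 0.063, -0.185, 0.058, 0, 0, 0, 0, 0.063, -0.185, 0.058, 0, 0, 0, 0, 0.063, -0.185, 0.058, 0, 0, 0, 0, 0.063, -0.185, 0.058, 0, 0, 0, 0]
}}

```text
time: 6.65
tool_pos: [0.4379, -0.0073, 0.1153]
tcp_rot: [2.402, 2.021, 0.003]
wrist_force: [1.2, 0.1, 0.2]
width: 0.501
grip_force: 0.0
```

```bash
python3 - <<'E'
from h import *
go([.440,-.0078,.033],-10)
c=read_camera("top"); t0=c["color"]
s=read_camera("side")
for p in ([.6073,-.1005,.09],[.44,-.0078,.02]): print(proj(c,p),proj(s,p))
k=cv2.resize(t0[180:260,325:425],None,fx=4,fy=4); s2=cv2.resize(s["color"][180:310,230:380],None,fx=3,fy=3)
v=np.zeros((400,850,3),np.uint8); v[:320,:400]=k; v[:390,400:850]=s2; cv2.imwrite("pics/c3.png",v)
E
```

```text
pos [ 0.4379 -0.0073  0.1153] yaw -9.83 t 6.7
shift [-0.0001  0.0019  0.0823] turn [ 0.17 -0.01  0.17] q6 0.1
[[374.45271201 208.63134631]] [[338.30760994 260.3623542 ]]
[[325.5479383  301.41156741]] [[268.74730096 257.5689381 ]]
```

```bash
python3 -c "
import cv2;v=cv2.imread('pics/c3.png');cv2.imwrite('pics/c3b.png',cv2.resize(v,(800,376)))"
```

```text
(no output)
```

View pics/c3b.png

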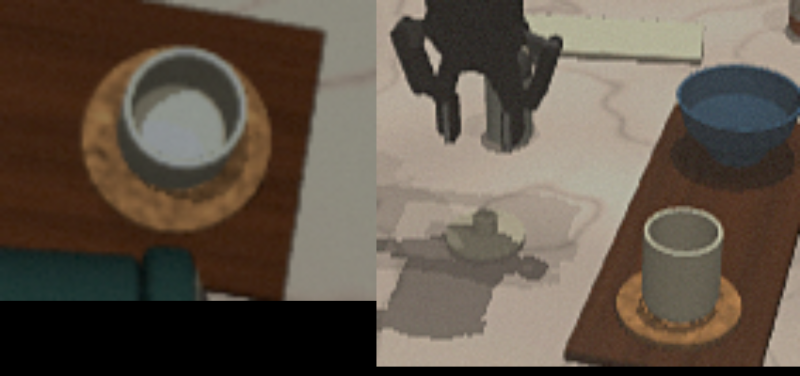

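Request:
{"name": "jog_arm", "arguments": {
  "deltas": [0, 0.001, 0.04, 0, 0, 0, 0, 0, 0.001, 0.07, 0, 0, 0, 0, 0, 0.001, 0.08, 0, 0, 0, 0, 0, 0.001, 0.082, 0, 0, 0, 0, 0, 0.001, 0.082, 0, 0, 0, 0]
}}

```text
time: 7.25
tool_pos: [0.4384, -0.0075, 0.0332]
tcp_rot: [2.404, 2.022, 0.001]
wrist_force: [0.5, -0.7, 0.8]
width: 0.501
grip_force: 0.0
```

```bash
python3 - <<'E'
from h import *
go([.440,-.0078,.032],-10)
c=read_camera("top"); g=cv2.cvtColor(c["color"],cv2.COLOR_BGR2GRAY); k=6;x0,y0=340,180
t=cv2.GaussianBlur(cv2.resize(cv2.equalizeHist(g[y0:y0+62,x0:x0+66]),None,fx=k,fy=k,interpolation=cv2.INTER_CUBIC),(9,9),0)
for r,z in((.031,.09),(.050,.02)):
    R0=613.3*r/(1.211-z)*k
    h=cv2.HoughCircles(t,cv2.HOUGH_GRADIENT,1,8,param1=80,param2=10,minRadius=int(R0*.96),maxRadius=int(R0*1.06))[0][:3]
    for a,b,rr in h: print(R0,rr,a,b,plane(c,((a+.5)/k-.5+x0,(b+.5)/k-.5+y0),z)[0].round(4))
s=read_camera("side"); cv2.imwrite("pics/s4.png",cv2.resize(s["color"][215:285,220:320],None,fx=6,fy=6))
E
```

```text
pos [ 0.4384 -0.0075  0.0332] yaw -9.87 t 7.2
shift [-0.      0.0016  0.0012] turn [ 0.07 -0.01  0.13] q6 0.1
101.7607493309545 100.9 207.5 165.5 [ 0.6101 -0.1     0.09  ]
101.7607493309545 106.4 203.5 157.5 [ 0.6127 -0.0988  0.09  ]
101.7607493309545 102.0 188.5 173.5 [ 0.6076 -0.094   0.09  ]
154.4836272040302 150.3 191.5 221.5 [ 0.6074 -0.1008  0.02  ]
154.4836272040302 156.9 192.5 210.5 [ 0.6111 -0.1012  0.02  ]
154.4836272040302 158.0 186.5 229.5 [ 0.6047 -0.0991  0.02  ]
```

View pics/s4.png

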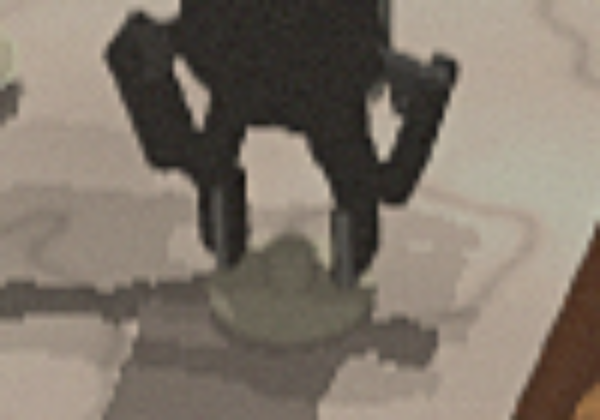

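The jaws are centred on the knob (crop x 245 and 333, knob 290), with the tips just above the disc. Closing.

Request:
{"name": "jog_arm", "arguments": {
  "deltas": [0, 0.001, 0, 0, 0, 0, -0.2, 0, 0.001, 0, 0, 0, 0, -0.4, 0, 0.001, 0, 0, 0, 0, -0.7, 0, 0.001, 0, 0, 0, 0, -0.9, 0, 0.001, 0, 0, 0, 0, -0.9, 0, 0.001, 0, 0, 0, 0, -0.9],
  "squeeze": 30
}}

```text
time: 7.95
tool_pos: [0.4389, -0.0074, 0.0334]
tcp_rot: [2.403, 2.022, 0.002]
wrist_force: [-0.8, -0.2, 6.2]
width: 0.217
grip_force: 29.2
```

```bash
python3 - <<'E'
from h import *
print(readout.read_state()["wrist_force"])
go([.6085,-.1005,.16],-10)
E
```

```text
[-0.78620778 -0.23753546  6.21925185]
pos [ 0.4389 -0.0074  0.0334] yaw -9.84 t 8.0
shift [-0.0627  0.1832 -0.1263] turn [ 0.1  -0.01  0.16] q6 0.1
```

Request:
{"name": "jog_arm", "arguments": {
  "deltas": [0, 0, -0.03, 0, 0, 0, -0.9, 0, 0, -0.07, 0, 0, 0, -0.9, 0, 0.01, -0.11, 0, 0, 0, -0.9, -0.015, 0.045, -0.126, 0, 0, 0, -0.9, -0.03, 0.09, -0.126, 0, 0, 0, -0.9, -0.045, 0.13, -0.126, 0, 0, 0, -0.9, -0.058, 0.17, -0.126, 0, 0, 0, -0.9, -0.063, 0.183, -0.126, 0, 0, 0, -0.9]
}}

```text
time: 8.75
tool_pos: [0.6107, -0.1027, 0.1584]
tcp_rot: [2.403, 2.02, 0.002]
wrist_force: [-0.6, 0.5, -0.8]
width: 0.214
grip_force: 29.6
```

Request:
{"name": "jog_arm", "arguments": {
  "deltas": [0, 0, 0, 0, 0, 0, -0.9, 0, 0, 0, 0, 0, 0, -0.9, 0, 0, 0, 0, 0, 0, -0.9]
}}

```text
time: 9.05
tool_pos: [0.6058, -0.0999, 0.1578]
tcp_rot: [-2.402, -2.022, 0.002]
wrist_force: [-0.6, 0.2, -1.0]
width: 0.217
grip_force: 29.6
```

```bash
python3 - <<'E'
from h import *
go([.6085,-.1005,.122],-10)
s=read_camera("side"); cv2.imwrite("pics/s5.png",cv2.resize(s["color"][170:310,260:420],None,fx=4,fy=4))
E
```

```text
pos [ 0.6058 -0.0999  0.1578] yaw -9.81 t 9.1
shift [-0.0002  0.0028  0.0358] turn [-0.12 -0.01  0.19] q6 -0.03
```

View pics/s5.png

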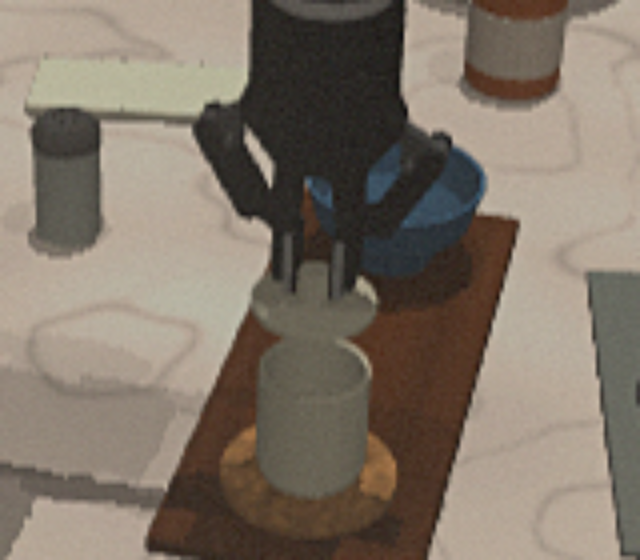

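The lid hangs level above the cup, with the lid at crop x 316 and the mouth at x 315, so I'm shifting only slightly. Lowering.

Request:
{"name": "jog_arm", "arguments": {
  "deltas": [0, 0.0015, 0, 0, 0, 0, -0.9, 0, 0.0015, 0.02, 0, 0, 0, -0.9, 0, 0.0015, 0.03, 0, 0, 0, -0.9, 0, 0.0015, 0.034, 0, 0, 0, -0.9, 0, 0.0015, 0.036, 0, 0, 0, -0.9, 0, 0.0015, 0.037, 0, 0, 0, -0.9, 0, 0.0015, 0.037, 0, 0, 0, -0.9]
}}

```text
time: 9.8
tool_pos: [0.6093, -0.1011, 0.1218]
tcp_rot: [2.404, 2.022, 0.001]
wrist_force: [0.4, -0.0, 0.1]
width: 0.216
grip_force: 29.6
```

Request:
{"name": "jog_arm", "arguments": {
  "deltas": [0, 0, 0, 0, 0, 0, -0.9, 0, 0, 0.001, 0, 0, 0, -0.9, 0, 0, 0.001, 0, 0, 0, -0.9]
}}

```text
time: 10.1
tool_pos: [0.6091, -0.1011, 0.1205]
tcp_rot: [2.404, 2.022, 0.0]
wrist_force: [-1.0, -1.2, -0.4]
width: 0.215
grip_force: 29.6
```

Request:
{"name": "jog_arm", "arguments": {
  "deltas": [0, 0, 0.001, 0, 0, 0, -0.9, 0, 0, 0.002, 0, 0, 0, -0.9, 0, 0, 0.0025, 0, 0, 0, -0.9, 0, 0, 0.0025, 0, 0, 0, -0.9]
}}

```text
time: 10.5
tool_pos: [0.6089, -0.101, 0.1176]
tcp_rot: [-2.404, -2.022, 0.0]
wrist_force: [0.2, 0.8, -0.5]
width: 0.214
grip_force: 29.6
```

Request:
{"name": "jog_arm", "arguments": {
  "deltas": [0, 0, 0.0005, 0, 0, 0, -0.9, 0, 0, 0.001, 0, 0, 0, -0.9, 0, 0, 0.001, 0, 0, 0, -0.9]
}}

```text
time: 10.8
tool_pos: [0.6091, -0.1011, 0.1174]
tcp_rot: [2.404, 2.022, 0.0]
wrist_force: [-1.5, 0.1, 3.9]
width: 0.215
grip_force: 29.9
```

Seated (contact at the expected 0.1174). Release and rise.

Request:
{"name": "jog_arm", "arguments": {
  "deltas": [0, 0, 0, 0, 0, 0, -0.4, 0, 0, 0, 0, 0, 0, -0.2, 0, 0, -0.001, 0, 0, 0, 0, 0, 0, -0.03, 0, 0, 0, 0, 0, 0, -0.06, 0, 0, 0, 0, 0, 0, -0.09, 0, 0, 0, 0.5, 0, 0, -0.09, 0, 0, 0, 1, 0, 0, -0.09, 0, 0, 0, 1]
}}

```text
time: 11.6
tool_pos: [0.6096, -0.1011, 0.2079]
tcp_rot: [2.403, 2.021, 0.002]
wrist_force: [-0.3, -0.1, -0.8]
width: 0.978
grip_force: 0.0
```

```bash
python3 - <<'E'
from h import *
go([.4385,.1648,.19],-10)
E
```

```text
pos [ 0.6096 -0.1011  0.2079] yaw -9.85 t 11.6
shift [ 0.2327 -0.2141  0.0174] turn [0.13 0.   0.15] q6 -0.03
```

Request:
{"name": "jog_arm", "arguments": {
  "deltas": [0.232, -0.214, 0.017, 0, 0, 0, 1, 0.232, -0.214, 0.017, 0, 0, 0, 1, 0.232, -0.214, 0.017, 0, 0, 0, 1, 0.232, -0.214, 0.017, 0, 0, 0, 1, 0.232, -0.214, 0.017, 0, 0, 0, 1, 0.232, -0.214, 0.017, 0, 0, 0, 1, 0.232, -0.214, 0.017, 0, 0, 0, 1, 0.232, -0.214, 0.017, 0, 0, 0, 1]
}}

```text
time: 12.4
tool_pos: [0.4349, 0.1655, 0.1877]
tcp_rot: [-2.398, -2.026, 0.006]
wrist_force: [0.5, -1.1, -0.0]
width: 1.0
grip_force: 0.0
```

```bash
python3 - <<'E'
from h import *
go([.4385,.1648,.0455],-10)
t=read_camera("top"); s=read_camera("side")
for p in ([.4385,.1648,.088],[.6285,.0177,.1]): print(proj(s,p))
v=np.zeros((480,790,3),np.uint8); v[:480,:390]=cv2.resize(s["color"][160:280,242:340],(390,480)); v[:320,400:790]=cv2.resize(t["color"][180:260,325:423],(390,320)); cv2.imwrite("pics/s6.png",v)
E
```

```text
pos [0.4349 0.1655 0.1877] yaw -9.62 t 12.4
shift [1.000e-04 4.200e-03 1.422e-01] turn [-0.22  0.08  0.38] q6 0.48
[[276.64553022 197.20632713]]
[[349.31849508 227.57414733]]
```

View pics/s6.png

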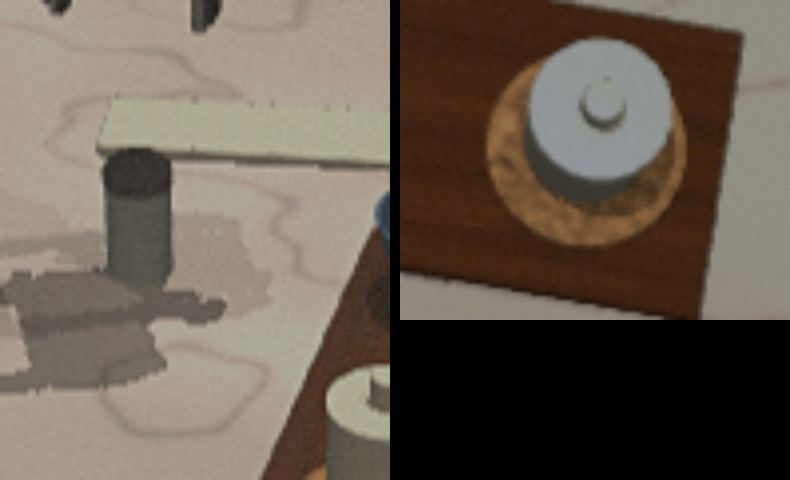

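The lid sits flat and centred on the cup. The shaker cap is at side px 276.4 against a predicted 276.6, so its position is confirmed. Descending.

Request:
{"name": "jog_arm", "arguments": {
  "deltas": [0, 0.003, 0.03, 0, 0, 0, 1, 0, 0.003, 0.07, 0, 0, 0, 1, 0, 0.003, 0.11, 0, 0, 0, 1, 0, 0.003, 0.142, 0, 0, 0, 1, 0, 0.003, 0.142, 0, 0, 0, 1, 0, 0.003, 0.142, 0, 0, 0, 0.2, 0, 0.003, 0.142, 0, 0, 0, -0.4, 0, 0.003, 0.142, 0, 0, 0, -0.4],
  "squeeze": 40
}}

```text
time: 13.3
tool_pos: [0.4424, 0.164, 0.05]
tcp_rot: [2.404, 2.021, 0.005]
wrist_force: [-7.6, 0.7, 9.0]
width: 0.519
grip_force: 41.4
```

Request:
{"name": "jog_arm", "arguments": {
  "deltas": [0, 0, 0, 0, 0, 0, -0.4, 0, 0, 0, 0, 0, 0, -0.4, 0, 0, 0, 0, 0, 0, -0.4, 0, 0, 0, 0, 0, 0, -0.4]
}}

```text
time: 13.7
tool_pos: [0.4422, 0.1641, 0.05]
tcp_rot: [2.403, 2.022, 0.005]
wrist_force: [-2.4, -0.1, 6.1]
width: 0.513
grip_force: 39.5
```

```bash
python3 - <<'E'
from h import *
go([.6285,.0177,.16],-10.6)
E
```

```text
pos [0.4422 0.1641 0.05  ] yaw -9.83 t 13.7
shift [-0.1123  0.2089 -0.1095] turn [ 0.17 -0.08  0.77] q6 0.47
```

Request:
{"name": "jog_arm", "arguments": {
  "deltas": [0, 0, -0.03, 0, 0, 0, -0.4, 0, 0, -0.07, 0, 0, 0, -0.4, -0.01, 0.02, -0.105, 0, 0, 0.8, -0.4, -0.03, 0.055, -0.114, 0, 0, 0.8, -0.4, -0.053, 0.098, -0.114, 0, 0, 0.8, -0.4, -0.075, 0.14, -0.114, 0, 0, 0.8, -0.4, -0.098, 0.182, -0.114, 0, 0, 0.8, -0.4, -0.112, 0.207, -0.114, 0, 0, 0.8, -0.4]
}}

```text
time: 14.5
tool_pos: [0.6287, 0.0155, 0.1634]
tcp_rot: [2.417, 2.002, 0.004]
wrist_force: [-0.9, 0.9, -1.4]
width: 0.516
grip_force: 41.4
```

Request:
{"name": "jog_arm", "arguments": {
  "deltas": [0, 0, 0, 0, 0, 0, -0.4, 0, 0, 0, 0, 0, 0, -0.4, 0, 0, 0, 0, 0, 0, -0.4]
}}

```text
time: 14.8
tool_pos: [0.6247, 0.0185, 0.162]
tcp_rot: [-2.417, -2.006, 0.0]
wrist_force: [-0.1, 0.4, -1.3]
width: 0.516
grip_force: 41.4
```

```bash
python3 - <<'E'
from h import *
go([.6285,.0177,.064],-10.6)
print(readout.read_state()["wrist_force"])
s=read_camera("side"); cv2.imwrite("pics/s7.png",cv2.resize(s["color"][140:290,270:430],None,fx=4,fy=4))
E
```

```text
pos [0.6247 0.0185 0.162 ] yaw -10.62 t 14.8
shift [-0.0001  0.0039  0.098 ] turn [-0.03 -0.01 -0.02] q6 0.17
[-0.11233886  0.37188783 -1.34335784]
```

View pics/s7.png

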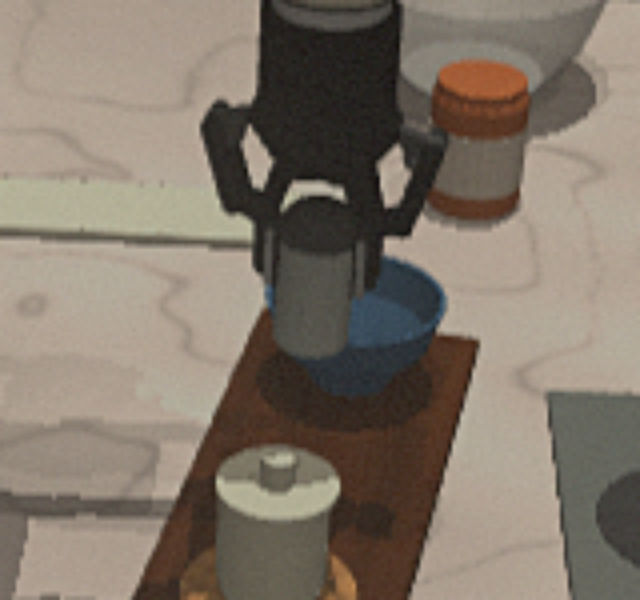

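The shaker hangs upright in the jaws (crop (315,275)) and the lid is seated on the cup. Lowering onto the tray.

Request:
{"name": "jog_arm", "arguments": {
  "deltas": [0, 0.003, 0.03, 0, 0, 0, -0.4, 0, 0.003, 0.065, 0, 0, 0, -0.4, 0, 0.003, 0.085, 0, 0, 0, -0.4, 0, 0.003, 0.092, 0, 0, 0, -0.4, 0, 0.003, 0.096, 0, 0, 0, -0.4, 0, 0.003, 0.096, 0, 0, 0, -0.4, 0, 0.003, 0.096, 0, 0, 0, -0.4]
}}

```text
time: 15.55
tool_pos: [0.6297, 0.0176, 0.0676]
tcp_rot: [2.416, 2.005, 0.003]
wrist_force: [0.7, 0.6, -0.8]
width: 0.518
grip_force: 41.4
```

Request:
{"name": "jog_arm", "arguments": {
  "deltas": [0, 0, 0, 0, 0, 0, -0.4, 0, 0, 0.001, 0, 0, 0, -0.4, 0, 0, 0.001, 0, 0, 0, -0.4]
}}

```text
time: 15.85
tool_pos: [0.6288, 0.0173, 0.0653]
tcp_rot: [2.418, 2.005, 0.001]
wrist_force: [0.2, -1.0, -2.1]
width: 0.514
grip_force: 41.4
```

Request:
{"name": "jog_arm", "arguments": {
  "deltas": [0, 0, 0.001, 0, 0, 0, -0.4, 0, 0, 0.002, 0, 0, 0, -0.4, 0, 0, 0.0025, 0, 0, 0, -0.4, 0, 0, 0.0025, 0, 0, 0, -0.4]
}}

```text
time: 16.25
tool_pos: [0.6284, 0.0173, 0.0623]
tcp_rot: [-2.418, -2.006, 0.0]
wrist_force: [-1.6, -0.4, -1.6]
width: 0.518
grip_force: 41.4
```

Request:
{"name": "jog_arm", "arguments": {
  "deltas": [0, 0, 0.0005, 0, 0, 0, -0.4, 0, 0, 0.001, 0, 0, 0, -0.4, 0, 0, 0.001, 0, 0, 0, -0.4]
}}

```text
time: 16.55
tool_pos: [0.6285, 0.0174, 0.0622]
tcp_rot: [-2.418, -2.006, 0.0]
wrist_force: [-2.5, 0.2, 4.1]
width: 0.517
grip_force: 41.8
```

Request:
{"name": "jog_arm", "arguments": {
  "deltas": [0, 0, 0, 0, 0, 0, 0.4, 0, 0, 0, 0, 0, 0, 1, 0, 0, 0, 0, 0, 0, 1, 0, 0, -0.03, 0, 0, 0, 1, 0, 0, -0.07, 0, 0, 0, 1, 0, 0, -0.11, 0, 0, 0, 1, 0, 0, -0.14, 0, 0, 0, 1, 0, 0, -0.14, 0, 0, 0, 1]
}}

```text
time: 17.35
tool_pos: [0.6324, 0.0173, 0.2079]
tcp_rot: [2.412, 2.001, 0.013]
wrist_force: [0.4, 0.1, 0.6]
width: 1.002
grip_force: 0.0
```

```bash
python3 - <<'E'
from h import *
go([.508,-.333,.13],87)
E
```

```text
pos [0.6324 0.0173 0.2079] yaw -10.65 t 17.4
shift [-0.3674 -0.0584  0.0766] turn [ 0.44 -0.55 82.35] q6 0.17
```

Request:
{"name": "jog_arm", "arguments": {
  "deltas": [-0.045, -0.007, 0, 0, 0, 8, 1, -0.09, -0.014, 0, 0, 0, 16, 1, -0.135, -0.021, 0, 0, 0, 24, 1, -0.18, -0.028, 0, 0, 0, 32, 1, -0.225, -0.036, 0.01, 0, 0, 40, 1, -0.27, -0.043, 0.02, 0, 0, 48, 1, -0.315, -0.05, 0.04, 0, 0, 56, 0.6, -0.35, -0.056, 0.06, 0, 0, 64, 0.3]
}}

```text
time: 18.15
tool_pos: [0.5076, -0.3185, 0.1402]
tcp_rot: [3.114, 0.409, 0.0]
wrist_force: [-0.5, 1.0, 0.2]
width: 0.694
grip_force: 0.0
```

```bash
python3 - <<'E'
from h import *
go([.508,-.333,.10],87)
E
```

```text
pos [ 0.5076 -0.3185  0.1402] yaw -75.04 t 18.1
shift [-0.0034  0.0141  0.0402] turn [ 0.03 -0.   17.96] q6 0.71
```

Request:
{"name": "jog_arm", "arguments": {
  "deltas": [-0.003, 0.014, 0.01, 0, 0, 8, 0.3, -0.003, 0.014, 0.03, 0, 0, 16, 0.3, -0.003, 0.014, 0.04, 0, 0, 18, 0.3, -0.003, 0.014, 0.04, 0, 0, 18, 0.3, -0.003, 0.014, 0.04, 0, 0, 18, 0.3]
}}

```text
time: 18.65
tool_pos: [0.5092, -0.3302, 0.1005]
tcp_rot: [-3.14, 0.071, 0.002]
wrist_force: [-0.1, -0.6, 0.2]
width: 0.652
grip_force: 0.0
```

```bash
python3 - <<'E'
from h import *
go([.508,-.333,.021],87)
t=read_camera("top"); cv2.imwrite("pics/t8.png",cv2.resize(t["color"][130:340,200:520],None,fx=2.4,fy=2.4))
E
```

```text
pos [ 0.5092 -0.3302  0.1005] yaw -92.59 t 18.6
shift [-0.0009  0.0029  0.0795] turn [-0.05  0.07  0.41] q6 1.0
```

View pics/t8.png

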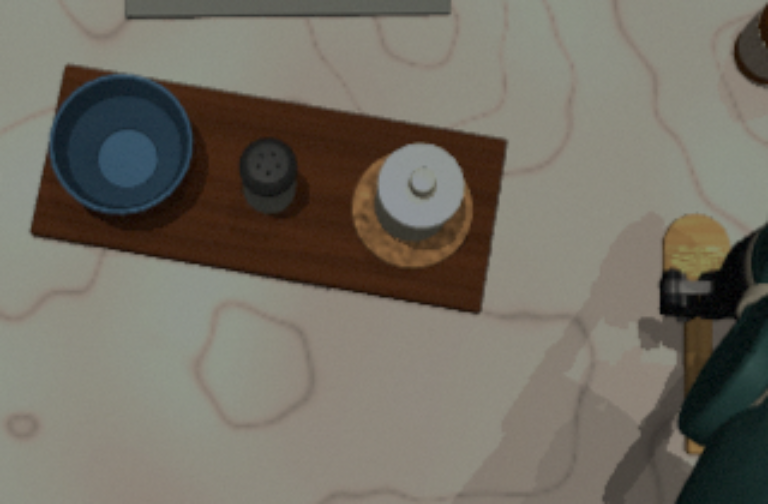

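The top view shows the shaker midway between bowl and coaster, and the covered cup on the coaster. The gripper is over the spatula neck. Descending.

Request:
{"name": "jog_arm", "arguments": {
  "deltas": [-0.001, 0.003, 0.03, 0, 0, 0, 0.3, -0.001, 0.003, 0.06, 0, 0, 0, 0.3, -0.001, 0.003, 0.074, 0, 0, 0, 0.1, -0.001, 0.003, 0.079, 0, 0, 0, -0.1, -0.001, 0.003, 0.079, 0, 0, 0, -0.1, -0.001, 0.003, 0.079, 0, 0, 0, -0.1],
  "squeeze": 50
}}

```text
time: 19.3
tool_pos: [0.5096, -0.3342, 0.0238]
tcp_rot: [3.139, -0.072, 0.003]
wrist_force: [0.0, -0.8, 0.2]
width: 0.45
grip_force: 0.0
```

Request:
{"name": "jog_arm", "arguments": {
  "deltas": [0, 0, 0, 0, 0, 0, -0.3, 0, 0, 0, 0, 0, 0, -0.6, 0, 0, 0, 0, 0, 0, -0.9, 0, 0, 0, 0, 0, 0, -0.9, 0, 0, 0, 0, 0, 0, -0.9]
}}

```text
time: 19.8
tool_pos: [0.5097, -0.3344, 0.0241]
tcp_rot: [3.139, -0.073, 0.004]
wrist_force: [0.3, -0.1, 6.7]
width: 0.234
grip_force: 49.5
```

```bash
python3 - <<'E'
from h import *
go([.508,-.333,.12],87)
E
```

```text
pos [ 0.5097 -0.3344  0.0241] yaw -92.65 t 19.8
shift [-0.0015 -0.0011 -0.0959] turn [ 0.09 -0.15  0.35] q6 1.0
```

Request:
{"name": "jog_arm", "arguments": {
  "deltas": [0, 0, -0.01, 0, 0, 0, -0.9, 0, 0, -0.03, 0, 0, 0, -0.9, 0, 0, -0.06, 0, 0, 0, -0.9, 0, 0, -0.09, 0, 0, 0, -0.9, 0, 0, -0.12, 0, 0, 0, -0.9, 0, 0, -0.15, 0, 0, 0, -0.9, 0, 0, -0.18, 0, 0, 0, -0.9, 0, 0, -0.18, 0, 0, 0, -0.9]
}}

```text
time: 20.6
tool_pos: [0.5111, -0.3354, 0.2086]
tcp_rot: [3.135, -0.072, 0.013]
wrist_force: [0.4, 0.6, -0.5]
width: 0.23
grip_force: 49.0
```

```bash
python3 - <<'E'
from h import *
go([.506,.350,.204],89.5)
s=read_camera("side"); cv2.imwrite("pics/s9.png",s["color"][200:440,150:470])
E
```

```text
pos [ 0.5111 -0.3354  0.2086] yaw -92.65 t 20.6
shift [-3.670e-02 -6.844e-01  5.000e-04] turn [ 0.32 -0.47 -2.15] q6 1.0
```

View pics/s9.png

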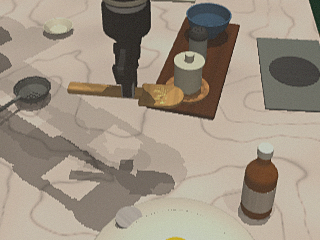

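The spatula is held level at the neck. Carrying it across at z = 0.2.

Request:
{"name": "jog_arm", "arguments": {
  "deltas": [-0.002, -0.04, 0, 0, 0, 0, -0.9, -0.004, -0.085, 0, 0, 0, 0, -0.9, -0.007, -0.13, 0, 0, 0, 0, -0.9, -0.009, -0.175, 0, 0, 0, -0.5, -0.9, -0.012, -0.22, 0, 0, 0, -1, -0.9, -0.014, -0.265, 0, 0, 0, -1.5, -0.9, -0.017, -0.31, 0, 0, 0, -2, -0.9, -0.019, -0.355, 0, 0, 0, -2, -0.9]
}}

```text
time: 21.45
tool_pos: [0.5041, 0.0237, 0.2005]
tcp_rot: [3.142, -0.018, -0.005]
wrist_force: [0.8, -0.0, 0.0]
width: 0.231
grip_force: 49.0
```

Request:
{"name": "jog_arm", "arguments": {
  "deltas": [-0.002, -0.045, 0, 0, 0, 0, -0.9, -0.004, -0.09, 0, 0, 0, 0, -0.9, -0.006, -0.135, 0, 0, 0, 0, -0.9, -0.008, -0.18, 0, 0, 0, 0, -0.9, -0.01, -0.225, 0, 0, 0, 0, -0.9, -0.01, -0.27, 0, 0, 0, 0, -0.9, -0.01, -0.31, 0, 0, 0, 0, -0.9, -0.01, -0.32, 0, 0, 0, 0, -0.9]
}}

```text
time: 22.25
tool_pos: [0.498, 0.3453, 0.2003]
tcp_rot: [3.141, -0.013, -0.004]
wrist_force: [-1.1, -0.2, -0.3]
width: 0.234
grip_force: 49.1
```

```bash
python3 - <<'E'
from h import *
go([.506,.350,.08],89.5)
E
```

```text
pos [0.498  0.3453 0.2003] yaw -90.46 t 22.2
shift [ 0.0082 -0.0048  0.1202] turn [0.01 0.15 0.04] q6 2.14
```

Request:
{"name": "jog_arm", "arguments": {
  "deltas": [0.009, -0.005, 0.04, 0, 0, 0, -0.9, 0.009, -0.005, 0.08, 0, 0, 0, -0.9, 0.009, -0.005, 0.12, 0, 0, 0, -0.9, 0.009, -0.005, 0.125, 0, 0, 0, -0.9, 0.009, -0.005, 0.125, 0, 0, 0, -0.9, 0.009, -0.005, 0.125, 0, 0, 0, -0.9]
}}

```text
time: 22.85
tool_pos: [0.5097, 0.3472, 0.079]
tcp_rot: [-3.14, 0.018, -0.003]
wrist_force: [0.4, -0.5, 0.2]
width: 0.237
grip_force: 49.1
```

```bash
python3 - <<'E'
from h import *
go([.507,.350,.036],89.5)
t=read_camera("top"); s=read_camera("side")
v=np.zeros((420,790,3),np.uint8); v[:420,:390]=cv2.resize(t["color"][195:335,90:220],(390,420)); v[:400,400:]=cv2.resize(s["color"][150:230,230:386],(390,200)).repeat(2,0); cv2.imwrite("pics/s10.png",v)
E
```

```text
pos [0.5097 0.3472 0.079 ] yaw -90.67 t 22.9
shift [-0.0029 -0.0027  0.043 ] turn [-0.07 -0.11 -0.17] q6 2.14
```

View pics/s10.png

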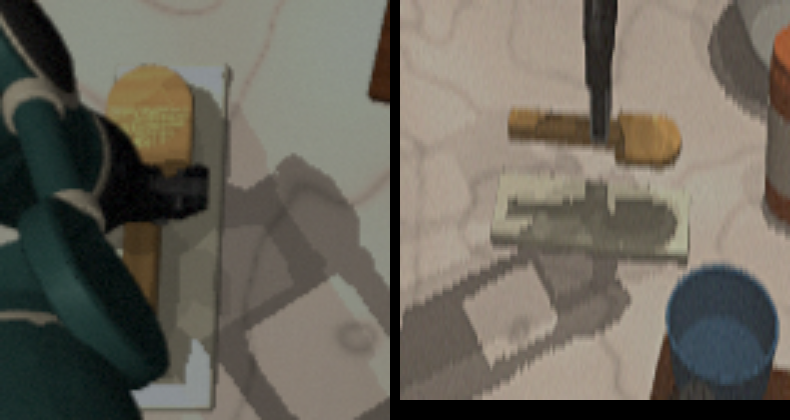

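```bash
python3 - <<'E'
from h import *
t=read_camera("top"); hsv=cv2.cvtColor(t["color"],cv2.COLOR_BGR2HSV)
m=((hsv[...,1]>70)&(hsv[...,0]<30)).astype(np.uint8)*255
b=blob(cv2.morphologyEx(m,cv2.MORPH_OPEN,np.ones((3,3))),(115,205,165,250))
z=.079-.024+.008; P=plane(t,b,z); print("tip",P[:,0].max().round(4))
for lo,hi in((.575,.59),(.56,.575),(.545,.56)):
    q=P[(P[:,0]>lo)&(P[:,0]<hi)]; print(q[:,1].min().round(4),q[:,1].max().round(4),((q[:,1].min()+q[:,1].max())/2).round(4))
go([.507,.350,.036],89.5)
E
```

```text
tip 0.6034
0.3206 0.3744 0.3475
0.32 0.3739 0.3469
0.3195 0.36 0.3397
pos [0.5104 0.3479 0.0802] yaw -90.66 t 23.0
shift [-0.0036 -0.002   0.0442] turn [-0.15 -0.23 -0.16] q6 2.14
```

Blade centre y ≈ 0.347 against the rest axis at 0.3495, so I shift +2.5 mm in y and −3 mm in x, then lower.

Request:
{"name": "jog_arm", "arguments": {
  "deltas": [-0.003, -0.0025, 0, 0, 0, 0, -0.9, -0.003, -0.0025, 0.02, 0, 0, 0, -0.9, -0.003, -0.0025, 0.034, 0, 0, 0, -0.9, -0.003, -0.0025, 0.04, 0, 0, 0, -0.9, -0.003, -0.0025, 0.042, 0, 0, 0, -0.9, -0.003, -0.0025, 0.042, 0, 0, 0, -0.9, -0.003, -0.0025, 0.042, 0, 0, 0, -0.9]
}}

```text
time: 23.7
tool_pos: [0.5061, 0.3498, 0.0359]
tcp_rot: [-3.141, 0.018, -0.001]
wrist_force: [-0.1, 1.2, -0.3]
width: 0.23
grip_force: 49.1
```

Request:
{"name": "jog_arm", "arguments": {
  "deltas": [0, 0, 0.0005, 0, 0, 0, -0.9, 0, 0, 0.001, 0, 0, 0, -0.9, 0, 0, 0.001, 0, 0, 0, -0.9]
}}

```text
time: 24.0
tool_pos: [0.5058, 0.3496, 0.0346]
tcp_rot: [-3.141, 0.018, -0.001]
wrist_force: [0.2, -0.1, -0.4]
width: 0.232
grip_force: 49.1
```

Request:
{"name": "jog_arm", "arguments": {
  "deltas": [0.001, 0, 0.0005, 0, 0, 0, -0.9, 0.001, 0, 0.001, 0, 0, 0, -0.9, 0.001, 0, 0.0012, 0, 0, 0, -0.9, 0.001, 0, 0.0012, 0, 0, 0, -0.9]
}}

```text
time: 24.4
tool_pos: [0.5065, 0.3496, 0.0341]
tcp_rot: [3.141, -0.018, -0.001]
wrist_force: [-4.3, -1.1, 6.8]
width: 0.232
grip_force: 49.9
```

Contact. Releasing, rising and backing away for a final look.

Request:
{"name": "jog_arm", "arguments": {
  "deltas": [0, 0, 0, 0, 0, 0, -0.3, 0, 0, 0, 0, 0, 0, 0, 0, 0, 0, 0, 0, 0, 0.2, 0, 0, -0.03, 0, 0, 0, 0.2, 0, 0, -0.07, 0, 0, 0, 0.2, 0, 0, -0.11, 0, 0, 0, 0.2, 0, 0, -0.16, 0, 0, 0, 0.5, 0, 0, -0.2, 0, 0, 0, 1]
}}

```text
time: 25.2
tool_pos: [0.507, 0.3496, 0.2359]
tcp_rot: [-3.141, 0.018, -0.003]
wrist_force: [0.7, 0.5, 0.1]
width: 0.894
grip_force: 0.0
```

Request:
{"name": "jog_arm", "arguments": {
  "deltas": [-0.05, 0.04, 0, 0, 0, 0, 1, -0.08, 0.08, 0, 0, 0, 0, 1, -0.1, 0.12, 0, 0, 0, 0, 1, -0.1, 0.16, 0, 0, 0, 0, 1, -0.1, 0.2, 0, 0, 0, 0, 1, -0.1, 0.24, 0, 0, 0, 0, 1, -0.1, 0.27, 0, 0, 0, 0, 1, -0.1, 0.27, 0, 0, 0, 0, 1]
}}

```text
time: 26.0
tool_pos: [0.4033, 0.0778, 0.2331]
tcp_rot: [3.14, -0.024, 0.001]
wrist_force: [0.6, 0.7, -0.5]
width: 0.999
grip_force: 0.0
```

```bash
python3 - <<'E'
from h import *
t=read_camera("top"); s=read_camera("side"); im=t["color"]
hsv=cv2.cvtColor(im,cv2.COLOR_BGR2HSV)
m=cv2.morphologyEx(((hsv[...,1]>60)&(hsv[...,0]<30)).astype(np.uint8)*255,cv2.MORPH_OPEN,np.ones((3,3)))
print(rect(plane(t,blob(m,(110,200,180,345)),.020)), readout.read_state()["wrist_force"])
v=np.zeros((560,790,3),np.uint8); v[:280,:600]=cv2.resize(im[145:345,115:425],(600,280)) ; v[280:,:600]=cv2.resize(s["color"][150:320,200:420],(600,280)); cv2.imwrite("pics/f.png",v)
E
```

```text
(array([500. , 347.1]), array([197.5,  55.1]), 2.04) [ 0.11021039 -0.25657895 -0.10132878]
```

View pics/f.png

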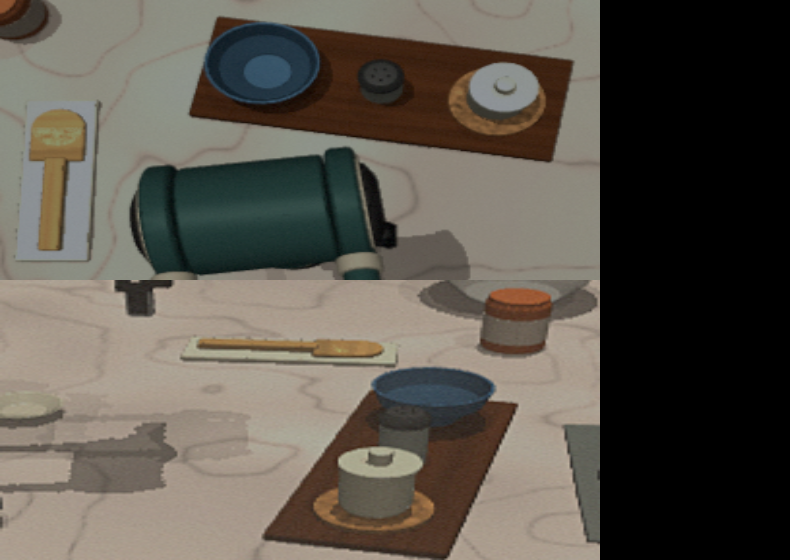

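```bash
python3 - <<'E'
from h import *
t=read_camera("top"); im=t["color"]; hsv=cv2.cvtColor(im,cv2.COLOR_BGR2HSV)
m=cv2.morphologyEx(((hsv[...,1]>60)&(hsv[...,0]<30)).astype(np.uint8)*255,cv2.MORPH_OPEN,np.ones((3,3)))
r=cv2.morphologyEx((((im[...,0].astype(int)-im[...,2])>-2)|(m>0)).astype(np.uint8)*255,cv2.MORPH_OPEN,np.ones((3,3)))
def axis(mask,roi,z,a,b):
    x0,y0,x1,y1=roi; pts=[]
    for y in range(y0,y1):
        xs=np.flatnonzero(mask[y,x0:x1])
        if len(xs)>4: pts.append((x0+(xs[0]+xs[-1])/2,y))
    P=plane(t,pts,z); q=P[(P[:,0]>a)&(P[:,0]<b)]; k=np.polyfit(q[:,0],q[:,1],1)
    return "ends",P[:,0].min().round(4),P[:,0].max().round(4),"heading",np.degrees(np.arctan(k[0])).round(2),"y@.5015",np.polyval(k,.5015).round(4)
print("handle",axis(m,(110,200,180,345),.022,.41,.51)); print("whole",axis(m,(110,200,180,345),.020,.41,.59))
print("rest",axis(r,(115,205,172,340),.010,.40,.60))
E
```

```text
handle ('ends', np.float64(0.4014), np.float64(0.5981), 'heading', np.float64(-0.92), 'y@.5015', np.float64(0.3485))
whole ('ends', np.float64(0.4015), np.float64(0.5985), 'heading', np.float64(-0.72), 'y@.5015', np.float64(0.3492))
rest ('ends', np.float64(0.3904), np.float64(0.6128), 'heading', np.float64(-1.23), 'y@.5015', np.float64(0.3495))
```

Aligned within 0.5° and about 1 mm of the rest's middle. Handing in.

```bash
python3 -c "
from workcell import finish_job
print(finish_job())"
```

```text
the job is handed in; nothing more can be done
None
```

The tray is laid out as asked, handed in after about 26 s of robot time: the lidded cup stands on the coaster, the shaker is midway to the bowl, the spatula lies on the middle of its rest to within about 2 mm and 0.5°, the bowl was not touched, and everything is released.

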